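Roll the rolling pin onto the parking band at the canister's end

ROBOT

A 6-joint arm with a two-finger parallel gripper is mounted at the origin on a cart in front of the work surface, level with it; the furniture and walls round the work are solid. World frame = base frame: x ahead of the robot, y to its left, z up, the work surface at z = 0. Lengths are in m, angles in degrees, forces in N, time in s.
With the tool pointing down it reaches from about 0.4 to 0.825 m from the base axis. Payload 7 kg.
Tool frame: the origin (TCP) lies at the very end of the fingers, on their centre line; the grasp point (between the pads) lies 19 mm behind it (r.hold_point_z is the distance from the TCP to the grasp point, in m); x points along the fingers, y is the direction in which the jaws open and shut, and the axes are right-handed (so a half turn about x gives the same grasp; the last joint's range is limited). The gripper opens to 88 mm and grips with 3 to 60 N. Pads are 19 mm wide; open, the fingers measure 130 mm over their backs; the gripper's body (78 mm by 193 mm) begins 47 mm behind the grasp point.
Start: joints at [90.189, 20.546, 0.682, 0, -70.136, -16.507], TCP at [0.19, 0.648, 0.227] pointing down, gripper open.
Joint ranges: [-176.03, 176.03], [-82.01, 121.73], [-58.28, 71.71], [-173.87, 95.51], [-174.79, -0.11], [-173.66, 173.66]. Speed limits (degrees/s): [136.94, 136.94, 172.46, 180, 180, 180].

INTERFACE

Orientations are given as [roll, pitch, yaw] about the fixed x, y, z axes, in that order (R = Rz(yaw) Ry(pitch) Rx(roll)).
In Python, from plant import r gives the robot as it stands. The module is installed in compiled form; this text tells all that it offers.
- The arm moves only by the shell command python3 -m creep 'ROWS' [FORCE]. ROWS is JSON, a list of rows, each a list of 7 numbers: the turn, a rotation vector about the tool's x, y, z in rad, then the shift along the tool's x, y, z in cm, then the opening in per cent of the stroke, from 0 (shut) to 100 (fully open). In form: [[rx, ry, rz, x, y, z, fingers], ...]. A call has 1 to 8 rows; each row shifts and turns the commanded pose from where the row before left it, along the tool's axes as they then stand; what a row does not reach is not made up. A row lasts 1/10 s, in which the tool goes at most 50 mm and 8.59 degrees, less where a joint would pass 70% of its speed; a pose out of reach is approached as far as the arm can. A call is refused whole if a number of a shift passes 5 or a number of a turn 0.15, either way. A call with a gripper value outside its range is refused whole. The fingers move at their own pace and stop on an object; FORCE is the grip in N (left out, the last holds). Time passes only in rows, so rows that do not move let the fingers close. It gives the time, the measured TCP pose, the force and the opening at its end, in the units of the state.
- r.get_state(): the state, without advancing time (a new reading comes with each control period).
- r.capture(name): name is "scene" or "top" or "wrist"; returns (picture, depth): 480x640x3 uint8, blue, green, red; 480x640 float32, m along the optical axis (not along the pixel's ray), 0 where there is no reading.
- r.camera_info(name): a dict with "fovy" (degrees; the focal length in pixels is half the picture's height over the tangent of half this angle, whatever the lens; pixels are square), "cx", "cy" (the principal point, pixels), "camera_from_world" (4x4, takes a point from world to camera coordinates). Camera axes: x right, y down, z forward; pixel columns grow to the right and rows downward; lengths in m; the calibration is good to about 2 mm. A picture is of the moment at which its call begins: read the wrist's pose just before it. camera_info takes no time and is no camera call; for the wrist camera it gives the pose at the moment of the call.
- r.close_job(): hands the job in, once; it reports no verdict.
Trained networks look in the newest picture that a camera, given by its name, has taken for a name from the list of things; names that differ only in an ending like _2 or _b are one class to them, and where a whole thing is asked for, a point or a joint stands for the part that bears it (a point fixed in the world has none). Each returns a list of dicts, best first, with "score" (0 to 1); they miss things now and then, are a little off and sometimes report something else, mostly with a low value. They report only what shows in the picture. A call takes as long as a camera call.
- r.look_for(query, camera): "rect" ([left, top, right, bottom] in pixels, round what is visible of it).
- r.masks_of(query, camera): "pixels" (480x640 bool, what is visible of it) and "rect" ([left, top, right, bottom] in pixels, round what is visible of it).
The state is a dict: "time_s": time; "joints": joint angles; "qd": joint speeds; "joint_torque": joint torques, N m; "tcp_pos": TCP position; "eef_rot": TCP orientation; "contact_force": force on the tool from outside, world axes, zero at the start; "moment": the same for the moment, N m; "gripper_width": finger opening in m.
Only numpy, scipy, OpenCV 4.12 (cv2) and the standard library are available. Lean on these libraries where they do the work, as an engineer would, in place of code of your own. Each camera call takes 0.05 s, during which the arm holds its last target. There are 200 camera calls.

TASK

Clear the middle of the pastry board for the dough: roll the rolling pin along the board until it lies centred over the dark inlaid band at the end where the lidded canister stands, straight along the band, and leave it lying still there. Roll it only by stroking its top with the fingertips; never push it from behind, pinch it or lift it, and leave everything else standing where it is.

Things in the scene. Friction and masses are not known exactly. Their poses are not given: they have to be found in the camera images.
- rolling_pin: Loose wooden rolling pin across the board, 0.2 to 0.45 kg: barrel 170 mm long, 54 mm diameter, slim handle at each end, 248 mm over all. Origin at the barrel's centre, 51.5 mm above the worktop on the board (top at 78.5 mm). x runs along the pin; y, z turn as it rolls. A fingertip stroking its top moves twice as far as the pin. Left at rest it stays; let go at 0.1 m/s it rolls on about 1 cm.
- pastry_board: Fixed flat wooden board, 240 (x) by 420 (y) mm, its flat top 24.5 mm above the worktop (z = 0). Origin 24.5 mm below the centre of its top. The pin rolls along y, towards either end. Two straight dark bands, 24 mm wide, inlaid flush with the top, cross it along x, their middle lines 155 mm from the board's middle (y = +155 and -155 mm), 55 mm from its ends.
- canister: Loose squat white canister with a wooden lid and knob, 70 mm diameter, 85 mm tall, on the worktop just past one end of the board: it marks the end to roll to. Origin at the centre of its underside.
- mug: Loose small white mug, 60 x 83 x 49 mm high, on the worktop just past the other end of the board. Origin in its underside. A bystander.
- tumbler_1: Loose small clear tumbler, 48 mm diameter, 61 mm tall, past the +y end of the board. Origin at the centre of its underside. A bystander.
- tumbler_2: Loose small clear tumbler like the other, past the -y end of the board. A bystander.
- teaspoon: Loose steel teaspoon, 130 x 27 x 11 mm, lying behind the board on the woven mat. A bystander.
- band_left (a point): Middle of the dark band at the board's +y end (the robot's left), on the board's top. Axes as the board's.
- band_right (a point): Middle of the dark band at the board's -y end (the robot's right), on the board's top. Axes as the board's.

How it is judged (in metres and radians):
On the way:
1. the pin rolls over under way (turned by more than about a quarter turn) (angle between rolling_pin's own z axis and vertical above 1.3 rad), for 0.02 s.
At the end, for the whole second after the job is handed in: The pin lies at rest over the dark band at the canister's end: its centre within 10 mm of the band's middle line, its axis within about 5.7 degrees of the band, down on the board (((y of rolling_pin in the frame of pastry_board between 0.145 and 0.165 m and y of canister in the frame of pastry_board above 0 m) or (y of rolling_pin in the frame of pastry_board between -0.165 and -0.145 m and y of canister in the frame of pastry_board below 0 m)) and angle between the x axis of rolling_pin and the x axis of pastry_board, either way round below 0.1 rad and z of rolling_pin in the frame of pastry_board between 0.0465 and 0.053 m and linear speed of rolling_pin below 0.01 m/s and angular speed of rolling_pin below 0.3 rad/s); the robot touches nothing.
It fails at once if the pin is lifted (centre more than 15 mm above where it rolls) (z of rolling_pin in the frame of pastry_board above 0.0665 m).
It fails at once if the pin rolls off the board (z of rolling_pin in the frame of pastry_board below 0.0425 m).
It fails at once if the fingers push or hold the pin from behind or beside instead of on its top (fingers touching it while their tips are more than about 12 mm below its top) (contact force between the fingers and rolling_pin above 0.5 N and z of the grasp point in the frame of pastry_board below 0.0855 m).
It fails at once if the canister, the mug, a tumbler or the teaspoon is moved more than 15 mm or tipped (distance of any of canister, mug, tumbler_1, tumbler_2, teaspoon from where it was at the start of the episode above 0.015 m or angle between any of canister, mug, tumbler_1, tumbler_2, teaspoon's own z axis and vertical above 0.4 rad).
It also fails if it takes over 72 s, if anything falls off the work surface, if the arm or the gripper's body presses on something with over 40 N, if the wrist force passes 120 N, or if a joint passes its speed limit or range.

## Working session

There is one attempt and no reset: what is moved stays moved. The work goes in short steps, Python scripts to look and compute and a shell command to move; the robot and the scene stay as the last step left them, time stands still between calls to the robot, and variables do not carry over. Pictures are saved under pics/ and viewed, about 8 in all and at most 12, crops included, and the job is handed in when it is done.

```bash
mkdir -p pics
cat > h.py <<'E'
import numpy as np, cv2
from plant import r
def pts(name,d,info=None):
    i=info or r.camera_info(name); f=240/np.tan(np.radians(i["fovy"])/2)
    v,u=np.mgrid[0:480,0:640]
    p=np.stack([(u-i["cx"])*d/f,(v-i["cy"])*d/f,d,np.ones_like(d)],-1)
    w=p@np.linalg.inv(np.array(i["camera_from_world"])).T
    w=w[...,:3]; w[d<=0]=np.nan
    return w
E
python3 - <<'E'
from h import *
s=r.get_state(); print(s["time_s"],s["tcp_pos"],s["eef_rot"],s["contact_force"],s["gripper_width"],r.hold_point_z)
for n in("top","scene"):
    im,d=r.capture(n); cv2.imwrite(f"pics/{n}1.png",im); w=pts(n,d)
    for q in("rolling_pin","canister","pastry_board","mug","tumbler_1"):
        for m in r.masks_of(q,n)[:2]:
            P=w[m["pixels"]]; P=P[~np.isnan(P[:,0])]
            print(n,q,round(m["score"],2),m["rect"],np.median(P,0).round(3),np.percentile(P,2,0).round(3),np.percentile(P,98,0).round(3))
E
```

```text
0.0 [0.18955556 0.64731472 0.22559729] [  95.51648435   89.90213864 -100.80995037] [ 0.39361817  0.15465568 -0.12965212] 0.08761174966327165 0.0188
top rolling_pin 0.61 [330.3, 197.7, 360.4, 318.3] [ 0.546 -0.026  0.074] [ 0.436 -0.051  0.056] [ 0.66  -0.001  0.081]
top canister 0.9 [454.1, 289.2, 499.6, 321.7] [ 0.455 -0.289  0.068] [ 0.425 -0.325  0.015] [ 0.485 -0.264  0.084]
top pastry_board 0.57 [218.3, 198.5, 425.9, 316.6] [0.55  0.038 0.026] [ 0.437 -0.187  0.022] [0.668 0.218 0.029]
top mug 0.58 [133.0, 282.2, 176.5, 313.1] [0.463 0.366 0.028] [0.439 0.316 0.001] [0.493 0.39  0.051]
top tumbler_1 0.74 [142.4, 246.4, 172.0, 267.0] [0.55  0.363 0.036] [0.528 0.334 0.009] [0.571 0.378 0.064]
top tumbler_1 0.65 [464.8, 234.3, 492.0, 259.6] [ 0.57  -0.305  0.036] [ 0.547 -0.325  0.001] [ 0.59  -0.276  0.063]
scene rolling_pin 0.92 [299.2, 236.4, 378.5, 322.6] [ 0.527 -0.033  0.072] [ 0.43  -0.053  0.047] [ 0.652 -0.006  0.08 ]
scene pastry_board 0.79 [214.5, 197.5, 444.2, 378.4] [0.53  0.014 0.024] [ 0.428 -0.191  0.008] [0.664 0.217 0.028]
scene mug 0.85 [159.3, 215.1, 191.8, 243.5] [0.464 0.367 0.034] [ 0.435  0.315 -0.001] [0.492 0.41  0.049]
scene tumbler_1 0.59 [454.6, 322.8, 483.6, 357.3] [ 0.576 -0.298  0.04 ] [ 0.544 -0.319  0.004] [ 0.589 -0.277  0.062]
```

View pics/top1.png

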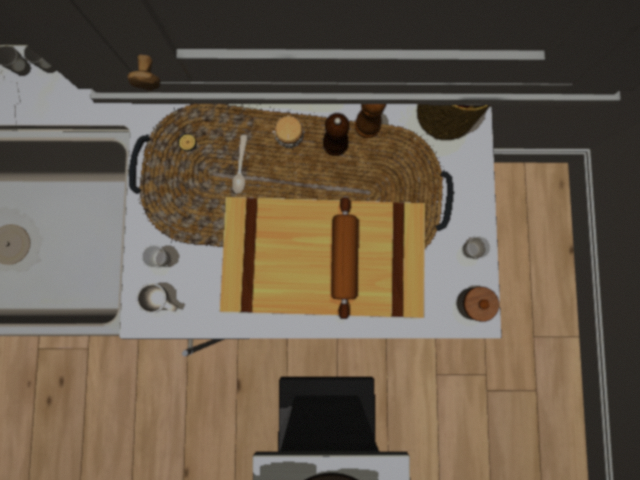

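```bash
cat >> h.py <<'E'
def pin(d=None,n="top",save=None):
    "fit pin axis from depth points of barrel"
    im,d=r.capture(n); w=pts(n,d)
    if save: cv2.imwrite("pics/"+save,im)
    return im,w
def board(im,w):
    ok=(abs(w[...,2]-.0245)<.006)&(w[...,0]>.41)&(w[...,0]<.69)&(abs(w[...,1]-.015)<.24)
    n,l,st,c=cv2.connectedComponentsWithStats(ok.astype(np.uint8))
    P=w[ok][:,:2].astype(np.float32)
    return P,ok
def barrel(w,xr=(.45,.65)):
    ok=(w[...,2]>.066)&(w[...,2]<.085)&(w[...,0]>.43)&(w[...,0]<.67)&(abs(w[...,1])<.22)
    P=w[ok]
    a,b=np.polyfit(P[:,0],P[:,1],1)
    return P,a,b
E
python3 - <<'E'
from h import *
im,w=pin()
P,ok=board(im,w); print(cv2.minAreaRect(P), len(P), np.median(w[ok][:,2]))
B,a,b=barrel(w); print(len(B),a,b,np.degrees(np.arctan(a)),B.min(0),B.max(0),np.percentile(B,90,0))
g=im.astype(float).mean(2); D=ok&(g<np.median(g[ok])*.75)
for s in(1,-1):
    Q=w[D&(w[...,1]*s>.11)]; print(s,len(Q),np.median(Q,0),cv2.minAreaRect(Q[:,:2].astype(np.float32)),np.polyfit(Q[:,0],Q[:,1],1))
E
```

```text
((0.557220458984375, 0.0014182180166244507), (0.44809994101524353, 0.2510146200656891), 88.18273162841797) 20566 0.025699873488221003
1939 -0.013470767769806598 -0.018809913334905386 -0.7717714599788874 [ 0.4381306  -0.05175337  0.06600009] [ 0.66871075 -0.00128292  0.08371815] [ 0.61517079 -0.00895329  0.08001843]
1 1368 [0.5557302  0.17057919 0.02583511] ((0.5579538345336914, 0.170698881149292), (0.02537495456635952, 0.2390836626291275), 88.2486801147461) [-0.02944303  0.1869658 ]
-1 1365 [ 0.54411496 -0.13915602  0.02554179] ((0.5473066568374634, -0.17441102862358093), (0.09701339155435562, 0.2392839938402176), 88.58502197265625) [-0.02947651 -0.12316016]
```

The top view shows the canister at the right, i.e. the −y end (480,304). The pin is at col 344, between the middle and the right band (col 398). Target line: y ≈ −0.123 − 0.0295x. I'll work out the tool axes and check the path for obstacles.

```bash
cat >> h.py <<'E'
from scipy.spatial.transform import Rotation as Ro
BY=-1.69 # board yaw deg
BM=np.array([.552,.0157])
def toboard(p):
    c,s=np.cos(np.radians(BY)),np.sin(np.radians(BY)); d=np.asarray(p)[...,:2]-BM
    return d@np.array([[c,-s],[s,c]])
def pinpose(w):
    "robust: bin barrel points along x, take mid of points within; fit circle centre"
    from scipy.optimize import least_squares
    P,a,b=barrel(w); P=P[(P[:,0]>.475)&(P[:,0]<.625)]
    f=lambda q:np.hypot((P[:,1]-q[0]-q[1]*(P[:,0]-.55))*np.cos(np.arctan(q[1])),P[:,2]-q[2])-.027
    q=least_squares(f,[np.median(P[:,1]),0,.0515],loss="soft_l1",f_scale=.002).x
    c=np.array([.55,q[0]]); return c,np.degrees(np.arctan(q[1])),q[2],toboard(c)
def R(): return Ro.from_euler("xyz",r.get_state()["eef_rot"],degrees=True)
E
python3 - <<'E'
from h import *
M=R().as_matrix(); print(M.round(3))
im,w=pin(); print(pinpose(w))
T=Ro.from_matrix(np.array([[0,np.cos(np.radians(BY)),0],[0,np.sin(np.radians(BY)),0],[-1,0,0]])+0)
for sg in(1,-1):
    y=sg*np.array([np.cos(np.radians(BY)),np.sin(np.radians(BY)),0]); x=np.array([0,0,-1.]); Tm=np.stack([x,y,np.cross(x,y)],1)
    print(sg,(R().inv()*Ro.from_matrix(Tm)).as_rotvec(), Tm.round(3))
w0=w; ok=(w[...,2]>.12)&(w[...,0]<.85)&(w[...,0]>.1)&(abs(w[...,1])<.6)
print(ok.sum(), w[ok].min(0) if ok.any() else 0, w[ok].max(0) if ok.any() else 0)
E
```

```text
[[-0.    -0.281 -0.96 ]
 [ 0.    -0.96   0.281]
 [-1.    -0.     0.   ]]
(array([ 0.55      , -0.02665161]), np.float64(-0.813239063972858), np.float64(0.052393998022085865), array([-0.00075011, -0.04239217]))Traceback (most recent call last):
  File "<stdin>", line 4, in <module>
  File "scipy/spatial/transform/_rotation.pyx", line 1143, in scipy.spatial.transform._rotation.Rotation.from_matrix
ValueError: Non-positive determinant (left-handed or null coordinate frame) in rotation matrix 0: [[ 0.          0.99956502  0.        ]
 [ 0.         -0.02949179  0.        ]
 [-1.          0.          0.        ]].
```

View pics/scene1.png

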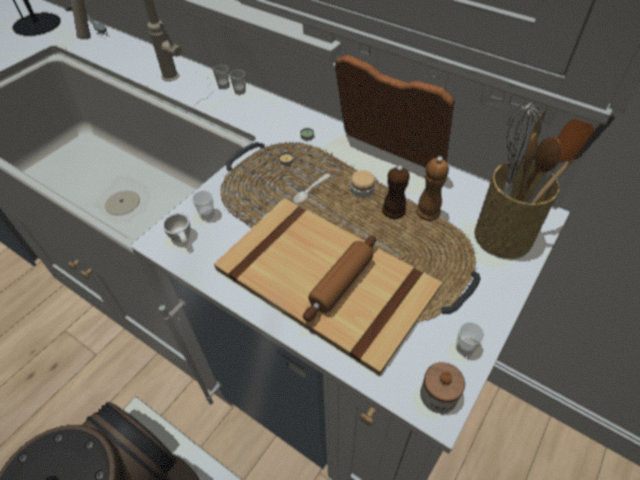

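The scene view confirms that the canister is at the −y (right) end and the path is clear. I'll swing along an arc around the base, with the tool turning with it.

```bash
python3 -m creep '[[0.073,0,0,0,0.7,-4.5,50],[0.073,0,0,0,0.7,-4.5,50],[0.073,0,0,0,0.7,-4.5,50],[0.073,0,0,0,0.7,-4.5,50],[0.073,0,0,0,0.7,-4.5,50],[0.073,0,0,0,0.7,-4.5,50],[0.073,0,0,0,0.7,-4.5,50],[0.073,0,0,0,0.7,-4.5,50]]'
```

```text
time_s: 1.5
tcp_pos: [0.4669, 0.4164, 0.2266]
eef_rot: [-102.8, 90.0, 27.2]
contact_force: [0.1, 1.0, -0.3]
gripper_width: 0.0437
```

```bash
python3 -m creep '[[0.073,0,0,0,0.7,-4.5,50],[0.073,0,0,0,0.7,-4.5,50],[0.073,0,0,0,0.7,-4.5,50],[0.073,0,0,0,0.7,-4.5,50],[0.073,0,0,0,0.7,-4.5,50],[0.073,0,0,0,0.7,-4.5,50],[0.073,0,0,0,0.7,-4.5,50],[0.073,0,0,0,0.7,-4.5,50]]'
cat >> h.py <<'E'
def plan(tx,ty,tz=None,yaw=178.31):
    s=r.get_state(); M=R().as_matrix(); p=np.array(s["tcp_pos"])
    t=np.array([tx,ty,p[2] if tz is None else tz])
    y=np.array([np.cos(np.radians(yaw)),np.sin(np.radians(yaw)),0]);x=np.array([0,0,-1.]);Tm=np.stack([x,y,np.cross(x,y)],1)
    rv=(R().inv()*Ro.from_matrix(Tm)).as_rotvec()
    print("t",s["time_s"],"tcp",p.round(4),"turn",rv.round(4),"shift before turn",(M.T@(t-p)*100).round(2),"after turn",(Tm.T@(t-p)*100).round(2),"F",np.round(s["contact_force"],2))
E
python3 -c "
from h import *
plan(.55,-.0195)"
```

```text
time_s: 2.3
tcp_pos: [0.5694, 0.072, 0.2267]
eef_rot: [-93.0, 90.0, 3.6]
contact_force: [1.2, -0.2, 0.1]
gripper_width: 0.0437
t 2.3 tcp [0.5694 0.072  0.2267] turn [0.1445 0.     0.0004] shift before turn [-0.    2.98 -8.86] after turn [ 0.    1.67 -9.2 ] F [ 1.19 -0.22  0.05]
```

```bash
python3 -m creep '[[0.0725,0,0,0,0,0,50],[0.072,0,0,0,0,0,50],[0,0,0,0,0.9,-4.6,50],[0,0,0,0,0.8,-4.6,50],[0,0,0,4.5,0,0,50],[0,0,0,4.5,0,0,50],[0,0,0,3,0,0,50],[0,0,0,0,0,0,50]]'
python3 -c "
from h import *
im,w=pin(); print(pinpose(w))
plan(.55,-.0195,.0785)
im,d=r.capture('wrist'); cv2.imwrite('pics/w1.png',im)"
```

```text
time_s: 3.1
tcp_pos: [0.5467, -0.0186, 0.1028]
eef_rot: [103.5, 89.6, -168.0]
contact_force: [-0.6, 0.3, 0.2]
gripper_width: 0.044
(array([ 0.55     , -0.0222724]), np.float64(3.1792670022127716), np.float64(0.0524335647748952), array([-0.00087926, -0.03801487]))
t 3.15 tcp [ 0.5487 -0.0182  0.1055] turn [ 0.003  -0.0014 -0.0035] shift before turn [ 2.7  -0.14 -0.13] after turn [ 2.7  -0.13 -0.13] F [-0.63 -0.2   1.56]
```

View pics/w1.png

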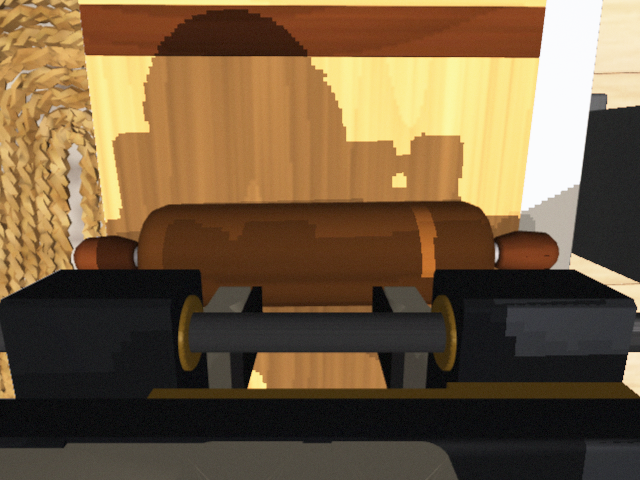

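The wrist view shows the pin squarely under the fingers (barrel cols 140–495, rows 205–305) and the target band ahead (rows 8–55). I'll go down until contact.

```bash
cat >> h.py <<'E'
def wpin(save=None):
    i=r.camera_info("wrist"); im,d=r.capture("wrist"); w=pts("wrist",d,i)
    if save: cv2.imwrite("pics/"+save,im)
    return pinpose(w),im,w
E
python3 -c "
from h import *
print(wpin()[0]);print(wpin()[0])
for k in range(3): plan(.55,-.0195,.0785)"
python3 -m creep '[[0,0,0,1.2,-0.1,0,50],[0,0,0,1,0,0,50],[0,0,0,0,0,0,50],[0,0,0,0,0,0,50]]'
python3 -m creep '[[0,0,0,0.1,0,0,50],[0,0,0,0.1,0,0,50],[0,0,0,0,0,0,50]]'
python3 -m creep '[[0,0,0,0.1,0,0,50],[0,0,0,0.1,0,0,50],[0,0,0,0,0,0,50]]'
```

```text
(array([ 0.55      , -0.02753714]), np.float64(-0.8986463958957667), np.float64(0.051424410640001396), array([-0.00072399, -0.04327731]))
(array([ 0.55     , -0.0275277]), np.float64(-0.8587330215407091), np.float64(0.051431029236838094), array([-0.00072427, -0.04326788]))
t 3.3 tcp [ 0.5513 -0.0173  0.1086] turn [0.0037 0.0005 0.0031] shift before turn [ 3.01  0.13 -0.22] after turn [ 3.01  0.12 -0.22] F [-0.02 -0.77  0.18]
t 3.3 tcp [ 0.5513 -0.0173  0.1086] turn [0.0037 0.0005 0.0031] shift before turn [ 3.01  0.13 -0.22] after turn [ 3.01  0.12 -0.22] F [-0.02 -0.77  0.18]
t 3.3 tcp [ 0.5513 -0.0173  0.1086] turn [0.0037 0.0005 0.0031] shift before turn [ 3.01  0.13 -0.22] after turn [ 3.01  0.12 -0.22] F [-0.02 -0.77  0.18]
time_s: 3.7
tcp_pos: [0.5505, -0.0178, 0.0843]
eef_rot: [115.4, 90.0, -156.1]
contact_force: [0.9, -0.1, -0.1]
gripper_width: 0.044
time_s: 4.0
tcp_pos: [0.5508, -0.0177, 0.0826]
eef_rot: [-66.0, 90.0, 22.5]
contact_force: [0.6, 0.4, -0.5]
gripper_width: 0.044
time_s: 4.3
tcp_pos: [0.5506, -0.0178, 0.0804]
eef_rot: [103.1, 90.0, -168.5]
contact_force: [-0.4, 0.7, -0.2]
gripper_width: 0.0439
```

```bash
python3 -m creep '[[0,0,0,0,0,-0.3,50],[0,0,0,0.1,0,0,50],[0,0,0,0,0,0,50]]'
python3 -m creep '[[0,0,0,0.1,0,0,50],[0,0,0,0,0,0,50],[0,0,0,0,0,0,50]]'
python3 -m creep '[[0,0,0,0.05,0,0,50],[0,0,0,0,0,0,50],[0,0,0,0,0,0,50]]'
```

```text
time_s: 4.6
tcp_pos: [0.5505, -0.0209, 0.0794]
eef_rot: [103.0, 90.0, -168.6]
contact_force: [-0.3, -0.8, 0.8]
gripper_width: 0.0437
time_s: 4.9
tcp_pos: [0.5508, -0.0207, 0.0788]
eef_rot: [-88.7, 90.0, -0.3]
contact_force: [-0.7, -0.4, 2.5]
gripper_width: 0.0442
time_s: 5.2
tcp_pos: [0.5508, -0.0208, 0.0786]
eef_rot: [-112.0, 90.0, -23.5]
contact_force: [-2.6, -1.9, 6.7]
gripper_width: 0.0439
```

Contact at about 5 N. First stroke.

```bash
python3 -m creep '[[0,0,0,0,0,-0.2,50],[0,0,0,0,0,-0.4,50],[0,0,0,0,0,-0.4,50],[0,0,0,0,0,-0.4,50],[0,0,0,0,0,-0.4,50],[0,0,0,0,0,-0.4,50],[0,0,0,0,0,-0.4,50],[0,0,0,0,0,-0.2,50]]'
python3 -m creep '[[0,0,0,0,0,0,50],[0,0,0,0,0,0,50],[0,0,0,-1,0,0,50],[0,0,0,-1.5,0,0,50],[0,0,0,0,0,0,50]]'
python3 -c "
from h import *
print(wpin()[0]); plan(.55,-.0195,.0785)"
```

```text
time_s: 6.0
tcp_pos: [0.5503, -0.049, 0.0786]
eef_rot: [-90.9, 89.9, -2.4]
contact_force: [-1.0, -0.2, 5.4]
gripper_width: 0.0441
time_s: 6.5
tcp_pos: [0.5512, -0.0485, 0.1052]
eef_rot: [-80.7, 89.8, 7.8]
contact_force: [0.1, 0.4, 1.0]
gripper_width: 0.0438
(array([ 0.55      , -0.04148931]), np.float64(-0.8704997308385433), np.float64(0.0514594354471704), array([-0.00031252, -0.05722342]))
t 6.55 tcp [ 0.5506 -0.0485  0.1041] turn [0.0031 0.0006 0.002 ] shift before turn [2.56 0.14 2.9 ] after turn [2.56 0.15 2.9 ] F [ 0.76 -0.54 -0.49]
```

The pin moved 14 mm for a 28 mm stroke, with no slip and no change in yaw. Repeating.

```bash
python3 -m creep '[[0,0,0,0,0,1.5,50],[0,0,0,1.5,0,0,50],[0,0,0,0.7,0,0,50],[0,0,0,0.3,0,0,50],[0,0,0,0,0,0,50],[0,0,0,0,0,0,50]]'
python3 -m creep '[[0,0,0,0,0,-0.2,50],[0,0,0,0,0,-0.5,50],[0,0,0,0,0,-0.5,50],[0,0,0,0,0,-0.5,50],[0,0,0,0,0,-0.5,50],[0,0,0,0,0,-0.5,50],[0,0,0,0,0,-0.4,50],[0,0,0,0,0,-0.1,50]]'
python3 -m creep '[[0,0,0,0,0,0,50],[0,0,0,0,0,0,50],[0,0,0,-1,0,0,50],[0,0,0,-1.5,0,0,50],[0,0,0,0,0,0,50]]'
python3 -c "
from h import *
q,im,w=wpin(); print(q); plan(.55,-.0195,.0785)
ok=(abs(w[...,2]-.0245)<.005)&(w[...,0]>.45)&(w[...,0]<.65)&(w[...,1]<-.1)&(w[...,1]>-.19)
g=im[...,1].astype(float); D=ok&(g<45); print(D.sum(), np.percentile(w[D],[2,50,98],axis=0))"
```

```text
time_s: 7.15
tcp_pos: [0.5495, -0.0339, 0.0786]
eef_rot: [118.5, 89.9, -153.0]
contact_force: [-5.0, 0.1, 10.6]
gripper_width: 0.0438
time_s: 7.95
tcp_pos: [0.549, -0.0662, 0.0785]
eef_rot: [121.3, 89.9, -150.2]
contact_force: [-4.3, 0.0, 8.0]
gripper_width: 0.0439
time_s: 8.45
tcp_pos: [0.5508, -0.0655, 0.1051]
eef_rot: [-84.6, 89.8, 3.9]
contact_force: [1.0, 0.7, 0.7]
gripper_width: 0.0434
(array([ 0.55     , -0.0578712]), np.float64(-0.9115634721455635), np.float64(0.05147978450321264), array([ 0.00017062, -0.07359818]))
t 8.5 tcp [ 0.5502 -0.0655  0.1041] turn [0.0031 0.0004 0.002 ] shift before turn [2.56 0.15 4.6 ] after turn [2.56 0.16 4.6 ] F [-0.67 -0.34  0.46]
10222 [[ 0.47472602 -0.15316638  0.02323224]
 [ 0.58014925 -0.13965905  0.02466889]
 [ 0.64292955 -0.12777236  0.02608661]]
```

16.4 mm more, and the wrist view puts the band's middle line at y≈−0.1395. Two more cycles.

```bash
python3 -m creep '[[0,0,0,0,0,1.6,50],[0,0,0,1.5,0,0,50],[0,0,0,0.7,0,0,50],[0,0,0,0.3,0,0,50],[0,0,0,0,0,0,50],[0,0,0,0,0,0,50]]'
python3 -m creep '[[0,0,0,0,0,-0.2,50],[0,0,0,0,0,-0.5,50],[0,0,0,0,0,-0.5,50],[0,0,0,0,0,-0.5,50],[0,0,0,0,0,-0.5,50],[0,0,0,0,0,-0.5,50],[0,0,0,0,0,-0.4,50],[0,0,0,0,0,-0.1,50]]'
python3 -m creep '[[0,0,0,0,0,0,50],[0,0,0,0,0,0,50],[0,0,0,-1,0,0,50],[0,0,0,-1.5,0,0,50],[0,0,0,0,0,0,50]]'
python3 -m creep '[[0,0,0,0,0,1.6,50],[0,0,0,1.5,0,0,50],[0,0,0,0.7,0,0,50],[0,0,0,0.3,0,0,50],[0,0,0,0,0,0,50],[0,0,0,0,0,0,50]]'
python3 -m creep '[[0,0,0,0,0,-0.2,50],[0,0,0,0,0,-0.5,50],[0,0,0,0,0,-0.5,50],[0,0,0,0,0,-0.5,50],[0,0,0,0,0,-0.5,50],[0,0,0,0,0,-0.5,50],[0,0,0,0,0,-0.4,50],[0,0,0,0,0,-0.1,50]]'
python3 -m creep '[[0,0,0,0,0,0,50],[0,0,0,0,0,0,50],[0,0,0,-1,0,0,50],[0,0,0,-1.5,0,0,50],[0,0,0,0,0,0,50]]'
python3 -c "
from h import *
q,im,w=wpin('w2.png'); print(q); plan(.55,-.0195,.0785)"
```

```text
time_s: 9.1
tcp_pos: [0.5491, -0.0499, 0.0785]
eef_rot: [117.0, 89.9, -154.5]
contact_force: [-4.7, 0.8, 10.1]
gripper_width: 0.0436
time_s: 9.9
tcp_pos: [0.5486, -0.0822, 0.0786]
eef_rot: [123.9, 89.9, -147.6]
contact_force: [-3.9, -0.1, 8.3]
gripper_width: 0.0438
time_s: 10.4
tcp_pos: [0.5504, -0.0815, 0.1051]
eef_rot: [-86.6, 89.8, 2.0]
contact_force: [0.1, 0.7, 0.3]
gripper_width: 0.0437
time_s: 11.0
tcp_pos: [0.5487, -0.0658, 0.0785]
eef_rot: [116.1, 89.9, -155.4]
contact_force: [-5.4, 0.1, 9.9]
gripper_width: 0.0439
time_s: 11.8
tcp_pos: [0.5481, -0.0982, 0.0785]
eef_rot: [122.3, 89.9, -149.2]
contact_force: [-3.3, -0.9, 8.1]
gripper_width: 0.0439
time_s: 12.3
tcp_pos: [0.55, -0.0975, 0.105]
eef_rot: [-88.4, 89.8, 0.1]
contact_force: [0.3, 0.2, 0.0]
gripper_width: 0.0437
(array([ 0.55      , -0.09079727]), np.float64(-0.8667415705743853), np.float64(0.0514754480348545), array([ 0.00114166, -0.10650993]))
t 12.35 tcp [ 0.5494 -0.0975  0.104 ] turn [0.0031 0.0003 0.0019] shift before turn [2.56 0.15 7.8 ] after turn [2.55 0.17 7.8 ] F [0.33 0.15 0.34]
```

```bash
python3 -m creep '[[0,0,0,0,0,1.5,50],[0,0,0,1.5,0,0,50],[0,0,0,0.7,0,0,50],[0,0,0,0.3,0,0,50],[0,0,0,0,0,0,50],[0,0,0,0,0,0,50]]'
python3 -m creep '[[0,0,0,0,0,-0.2,50],[0,0,0,0,0,-0.5,50],[0,0,0,0,0,-0.5,50],[0,0,0,0,0,-0.5,50],[0,0,0,0,0,-0.5,50],[0,0,0,0,0,-0.5,50],[0,0,0,0,0,-0.4,50],[0,0,0,0,0,-0.1,50]]'
python3 -m creep '[[0,0,0,0,0,0,50],[0,0,0,0,0,0,50],[0,0,0,-1,0,0,50],[0,0,0,-1.5,0,0,50],[0,0,0,0,0,0,50]]'
python3 -m creep '[[0,0,0,0,0,1.6,50],[0,0,0,1.5,0,0,50],[0,0,0,0.7,0,0,50],[0,0,0,0.3,0,0,50],[0,0,0,0,0,0,50],[0,0,0,0,0,0,50]]'
python3 -m creep '[[0,0,0,0,0,-0.2,50],[0,0,0,0,0,-0.5,50],[0,0,0,0,0,-0.5,50],[0,0,0,0,0,-0.5,50],[0,0,0,0,0,-0.5,50],[0,0,0,0,0,-0.5,50],[0,0,0,0,0,-0.4,50],[0,0,0,0,0,-0.1,50]]'
python3 -m creep '[[0,0,0,0,0,0,50],[0,0,0,0,0,0,50],[0,0,0,-1,0,0,50],[0,0,0,-1.5,0,0,50],[0,0,0,0,0,0,50]]'
python3 -c "
from h import *
q,im,w=wpin('w3.png'); print(q); plan(.55,-.0195,.0785)"
```

```text
time_s: 12.95
tcp_pos: [0.5482, -0.0829, 0.0785]
eef_rot: [115.1, 89.9, -156.4]
contact_force: [-6.0, 0.3, 10.1]
gripper_width: 0.0437
time_s: 13.75
tcp_pos: [0.5476, -0.1152, 0.0785]
eef_rot: [118.4, 89.9, -153.1]
contact_force: [-3.5, 0.0, 8.0]
gripper_width: 0.0434
time_s: 14.25
tcp_pos: [0.5495, -0.1146, 0.1051]
eef_rot: [-90.2, 89.8, -1.7]
contact_force: [-0.3, 0.0, 0.4]
gripper_width: 0.0439
time_s: 14.85
tcp_pos: [0.5478, -0.0988, 0.0786]
eef_rot: [115.3, 89.9, -156.2]
contact_force: [-5.1, 0.3, 9.8]
gripper_width: 0.0437
time_s: 15.65
tcp_pos: [0.5473, -0.1312, 0.0785]
eef_rot: [121.1, 89.9, -150.4]
contact_force: [-3.3, 0.1, 7.9]
gripper_width: 0.0433
time_s: 16.15
tcp_pos: [0.5491, -0.1306, 0.1051]
eef_rot: [-91.9, 89.8, -3.4]
contact_force: [0.1, -0.3, 1.1]
gripper_width: 0.0439
(array([ 0.55      , -0.12368598]), np.float64(-0.8785043748897935), np.float64(0.05144945451943442), array([ 0.00211161, -0.13938433]))
t 16.2 tcp [ 0.5485 -0.1305  0.1041] turn [0.0031 0.0002 0.002 ] shift before turn [ 2.56  0.15 11.1 ] after turn [ 2.56  0.18 11.1 ] F [ 0.26 -0.2  -0.51]
```

View pics/w3.png

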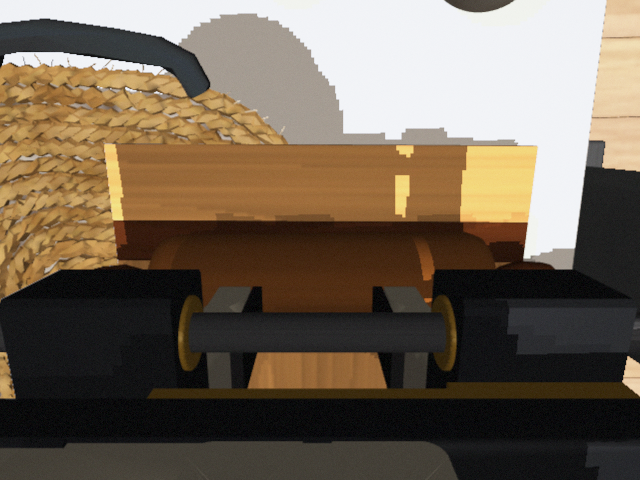

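The pin now overlaps the band's near side (band rows 222–260), with 15.7 mm to go. Last stroke is 31 mm, then lift clear and check.

```bash
python3 -m creep '[[0,0,0,0,0,1.5,50],[0,0,0,1.5,0,0,50],[0,0,0,0.7,0,0,50],[0,0,0,0.3,0,0,50],[0,0,0,0,0,0,50],[0,0,0,0,0,0,50]]'
python3 -m creep '[[0,0,0,0,0,-0.2,50],[0,0,0,0,0,-0.5,50],[0,0,0,0,0,-0.5,50],[0,0,0,0,0,-0.5,50],[0,0,0,0,0,-0.5,50],[0,0,0,0,0,-0.4,50],[0,0,0,0,0,-0.3,50],[0,0,0,0,0,-0.2,50]]'
python3 -m creep '[[0,0,0,0,0,0,50],[0,0,0,0,0,0,50],[0,0,0,-1,0,0,50],[0,0,0,-1.5,0,0,50],[0,0,0,0,0,0,50]]'
python3 -c "
from h import *
q,im,w=wpin(); print(q)"
python3 -m creep '[[0,0,0,-4,0,0,50],[0,0,0,-4,0,0,50],[0,0,0,-2,0,4.5,50],[0,0,0,0,0,4.5,50],[0,0,0,0,0,4.5,50],[0,0,0,0,0,4.5,50],[0,0,0,0,0,4.5,50],[0,0,0,0,0,0,50]]'
python3 -m creep '[[0,0,0,0,0,4.5,50],[0,0,0,0,0,4.5,50],[0,0,0,0,0,0,50],[0,0,0,0,0,0,50]]'
python3 - <<'E'
from h import *
im,w=pin(save="top2.png"); print(pinpose(w)); im,w=pin(); print(pinpose(w))
for q in("canister","mug","tumbler_1"):
    for m in r.masks_of(q,"top")[:2]:
        P=w[m["pixels"]]; print(q,round(m["score"],2),np.nanmedian(P,0).round(3))
ok=(abs(w[...,2]-.0255)<.006)&(w[...,0]>.44)&(w[...,0]<.66)&(w[...,1]>.1)&(w[...,1]<.25)
E
```

```text
time_s: 16.8
tcp_pos: [0.5473, -0.1159, 0.0785]
eef_rot: [113.7, 89.9, -157.8]
contact_force: [-4.2, 0.6, 10.2]
gripper_width: 0.0438
time_s: 17.6
tcp_pos: [0.5468, -0.147, 0.0786]
eef_rot: [118.6, 89.9, -152.9]
contact_force: [-2.4, -0.1, 7.9]
gripper_width: 0.0437
time_s: 18.1
tcp_pos: [0.5487, -0.1466, 0.1051]
eef_rot: [-93.6, 89.8, -5.1]
contact_force: [0.0, 0.1, 0.9]
gripper_width: 0.044
(array([ 0.55     , -0.1395882]), np.float64(-0.8786607822877287), np.float64(0.05147678180522284), array([ 0.0025806 , -0.15527964]))
time_s: 18.95
tcp_pos: [0.5533, 0.0827, 0.2024]
eef_rot: [34.3, 90.0, 123.1]
contact_force: [-0.1, -0.0, 0.7]
gripper_width: 0.0437
time_s: 19.35
tcp_pos: [0.5552, 0.1688, 0.2021]
eef_rot: [119.1, 89.9, -152.4]
contact_force: [-1.2, -0.5, 0.8]
gripper_width: 0.0439
(array([ 0.55      , -0.13876251]), np.float64(-0.8746001202710494), np.float64(0.0523107559012431), array([ 0.00255625, -0.15445431]))
(array([ 0.55      , -0.13879579]), np.float64(-0.9315841897891627), np.float64(0.0522734092464575), array([ 0.00255723, -0.15448757]))
canister 0.78 [ 0.456 -0.29   0.067]
canister 0.56 [0.463 0.365 0.028]
mug 0.76 [0.463 0.366 0.03 ]
tumbler_1 0.63 [ 0.57  -0.305  0.036]
tumbler_1 0.57 [ 0.456 -0.29   0.067]
```

View pics/top2.png

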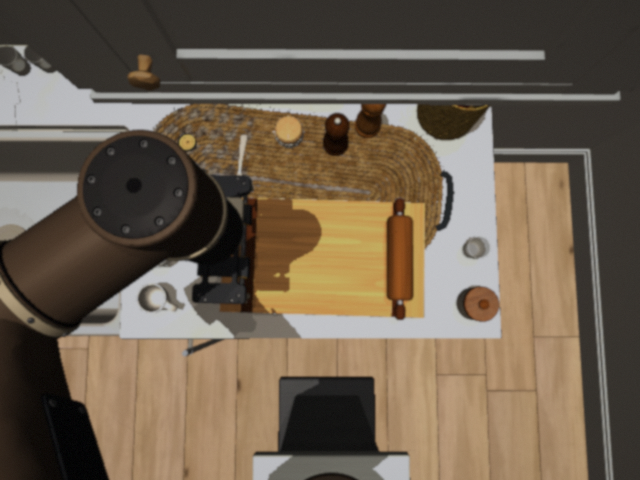

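The pin lies over the right band (col 400), straight and still. The canister (480,304), mug and right tumbler are where they were. The hand stands clear at 0.20 m, so I'm handing in.

```bash
python3 -c "
from plant import r
print(r.close_job())"
```

```text
the job is handed in; nothing more can be done
None
```

I rolled the pin about 112 mm to the −y (right) band, where the canister stands, using seven strokes of the fingertips on its top. I pressed at about 5–10 N with the fingertips within about 1 mm of the pin's top, and stopped each stroke before lifting. The job was handed in at about 19.5 s of the 72 s allowed.

**Last checks before handing in:**
- **Position:** the pin's centre is at board y = −155.3 mm by the wrist camera and −154.5 mm by the top camera (target −155, ±10).
- **Direction:** its axis is about 0.8° off the band (limit 5.7°).
- **Height:** 51.5 mm by the wrist camera and 52.3 mm by the top camera. The two cameras differ by about 0.8 mm, within the 2 mm calibration.
- **Stillness:** two pictures in succession from the top camera gave the same place to within 0.1 mm.
- **Bystanders:** the canister, mug and right tumbler measured within 1 mm of where they started.
- **Robot:** the gripper was about 0.20 m up and well away from the pin.

**Not confirmed at the end:**
- **Left tumbler:** it was hidden under the arm in the last picture, so it was not measured again. The fingertips stayed about 0.2 m or more up wherever they came near it.
- **Teaspoon:** I checked it only by eye; the part showing was in its original place.
- **Network errors:** the trained networks gave two wrong low-score matches (mug reported as canister, canister as tumbler), which I ignored.

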